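Trace the case seam with the hanging spring probe

ROBOT

A 6-joint arm with a two-finger parallel gripper is mounted at the origin on a cart in front of the work surface, level with it; the furniture and walls round the work are solid. World frame = base frame: x ahead of the robot, y to its left, z up, the work surface at z = 0. Lengths are in mm, angles in rad, forces in N, time in s.
With the tool pointing down it reaches from about 300 to 750 mm from the base axis. Payload 8.5 kg.
Tool frame: the origin (TCP) lies where the fingers leave the gripper's body, on its centre line; the fingertips stand 73 mm ahead of it and the grasp point (between the pads) lies 54 mm ahead of it (arm.grasp_offset is the distance from the TCP to the grasp point, in mm); z points along the fingers, y is the line along which they close (so a half turn about z gives the same grasp; the last joint's range is limited). The gripper opens to 85 mm and grips with 20 to 120 N. Pads are 22 mm wide; open, the fingers measure 114 mm over their backs; the gripper's body (76 mm by 85 mm) begins 54 mm behind the grasp point. The pads swing forward as they close: fully open they stand 13 mm farther back than shut.
Start: joints at [0.913, 0.381, 1.297, -0, 1.464, -0.215], TCP at [235.649, 496.941, 303.922] pointing down, gripper open.
Joint ranges: [-3.11, 3.11], [-0.89, 2.33], [0.22, 2.48], [-1.42, 4.56], [0.17, 2.85], [-2.88, 2.88]. Speed limits (rad/s): [2.39, 2.39, 3.14, 3.14, 3.14, 3.14].

INTERFACE

Orientations are given as a unit quaternion [w, x, y, z].
In Python, from station import arm gives the robot as it stands. The module is installed in compiled form; this text tells all that it offers.
- The arm moves only by the shell command python3 -m creep 'ROWS' [FORCE]. ROWS is JSON, a list of rows, each an object with "jaw": the finger opening in m, from 0 to 0.0854; "delta_pos": the shift along the tool's x, y, z in m, a list of three; "spin": the turn about the tool's z in degrees. A call has 1 to 12 rows; each row shifts and turns the commanded pose from where the row before left it, along the tool's axes as they then stand; what a row does not reach is not made up. A row lasts 1/8 s, in which the tool goes at most 62.5 mm and 10.7 degrees, less where a joint would pass 70% of its speed; a pose out of reach is approached as far as the arm can. A call is refused whole if a number of a shift passes 0.0625 or a number of a turn 10.7, either way. A call with a gripper value outside its range is refused whole. The fingers move at their own pace and stop on an object; FORCE is the grip in N (left out, the last holds). Time passes only in rows, so rows that do not move let the fingers close. It gives the time, the measured TCP pose, the force, the opening and the grip force at its end, in the units of the state.
- arm.read_state(): the state, without advancing time (a new reading comes with each control period).
- arm.camera(name): name is "side" or "top"; returns (picture, depth): 420x560x3 uint8, red, green, blue; 420x560 float32, mm along the optical axis (not along the pixel's ray), 0 where there is no reading.
- arm.camera_params(name): a dict with "K" (3x3 intrinsics, pixels), "D" ([k1, k2, p1, p2, k3] as OpenCV has them; the pictures are not rectified), "R" (3x3) and "t" (3): a world point X has camera coordinates R X + t. Camera axes: x right, y down, z forward; pixel columns grow to the right and rows downward; lengths in mm; the calibration is good to about 2 mm. A picture is of the moment at which its call begins. camera_params takes no time and is no camera call.
- arm.finish_job(): hands the job in; it is judged then, once.
The state is a dict: "time_s": time; "joints": joint angles; "dq": joint speeds; "joint_torque": joint torques, N m; "position": TCP position; "orientation": TCP orientation; "force": force on the tool from outside, world axes, zero at the start; "wrist_torque": the same for the moment, N m; "width": finger opening in mm; "grasp_force": force on a finger pad.
Only numpy, scipy, OpenCV 4.12 (cv2) and the standard library are available. Lean on these libraries where they do the work, as an engineer would, in place of code of your own. Each camera call takes 0.05 s, during which the arm holds its last target. There are 200 camera calls.

TASK

Lift the spring-tipped contact probe up and off its forked hook and, holding it upright, draw its tip slowly (about 2 to 3 cm a second) along the whole seam groove on top of the instrument case, from the end with the brass terminal post to the other end, keeping the tip lightly pressed on the floor of the groove without ever driving its spring hard onto its stop. Then hang the probe back on the hook it came from; leave the flat scraper on the other hook alone.

Things in the scene. Friction and masses are not known exactly. Their poses are not given: they have to be found in the camera images.
- tool_rack: Fixed tool rack: base 110 x 170 x 12 mm, origin at the centre of its underside, z up; grey back plate at local x +37 mm, 119 mm high. Two forked hooks point along local -x; tools hang on them at local (-35, +55) and (-35, -55) mm, seat 120 mm up. Fork: two 10 mm round bars, 18 mm gap, ends at x -61 mm turned up 12 mm as lips. Raise a tool 20 mm or more, then draw it out along local -x.
- probe: Probe with a round pin tip, on either hook. Origin: centre of the underside of its square steel collar (34 x 34 x 4 mm), which rests on the fork; z up along the tool. Black handle 20 x 20 mm square, from 4 to 74 mm above the origin, flats parallel to x and y; grip it from above. Below: 12 mm square shank to -36, 11 mm brass barrel to -62, steel pin to -85 mm. 0.15 kg.
- probe_tip (a point): The round lower end (6 mm thick) of the probe's sprung pin, 85 mm below the probe's origin when not pressed. The pin yields up to 10 mm into the barrel: 1 N to start, 0.35 N more per mm, 4.5 N at its stop.
- scraper: The other hanging tool: same handle, collar and origin as the probe, but a flat steel blade 24 x 4 mm, reaching 85 mm below the collar. To be left hanging.
- cradle: Fixed foot (110 x 130 mm) of a lifting, tilting holder with an aluminium case 150 (x) x 90 (y) x 33 mm. Origin: centre of the foot's underside; z up, x along the seam. Height and tilt vary, unreported: the seam's floor is 73 to 88 mm above the bench at the middle, and slopes lengthwise by up to 0.07 rad either way. Find it by touch. The holder stays as set.
- seam_start (a point): Point on the bench straight below the start of the seam, the case's end with the brass terminal post (15 mm thick, 14 mm high, on the lid 31 mm to the side of the seam, 13 mm from the end). 75 mm along -x from the cradle's origin.
- seam_end (a point): Point on the bench straight below the other end of the seam. The seam is a straight open groove, 150 mm long, along the middle of the case's top: flat floor 7 mm wide, sides sloping at 45 degrees up to the lid, 4.5 mm higher, 16 mm apart there.

How it is judged (in metres and radians):
On the way, in this order (a step that is already met when the one before it is completed fails the run):
1. the probe is lifted off its hook, in the air clear of the rack (distance of probe from where it was at the start of the episode above 0.06 m and height (world z) of probe above 0.13 m and contact force between probe and tool_rack below 0.05 N and contact force between probe and cradle below 0.05 N), for 0.1 s.
2. the tip presses in the groove near its end by the brass post (the outer 27 mm) (y of probe_tip in the frame of cradle between -0.006 and 0.006 m and contact force between probe and cradle above 0.4 N and x of probe_tip in the frame of cradle below -0.048 m), for 0.3 s.
3. the tip presses in the groove about 30 mm before the middle, passing slowly (0.3 s or more within 20 mm) (y of probe_tip in the frame of cradle between -0.006 and 0.006 m and contact force between probe and cradle above 0.4 N and x of probe_tip in the frame of cradle between -0.04 and -0.02 m), for 0.3 s.
4. the tip presses in the groove about the middle, passing slowly (y of probe_tip in the frame of cradle between -0.006 and 0.006 m and contact force between probe and cradle above 0.4 N and x of probe_tip in the frame of cradle between -0.01 and 0.01 m), for 0.3 s.
5. the tip presses in the groove about 30 mm past the middle, passing slowly (y of probe_tip in the frame of cradle between -0.006 and 0.006 m and contact force between probe and cradle above 0.4 N and x of probe_tip in the frame of cradle between 0.02 and 0.04 m), for 0.3 s.
6. the tip presses in the groove near its other end (the outer 27 mm) (y of probe_tip in the frame of cradle between -0.006 and 0.006 m and contact force between probe and cradle above 0.4 N and x of probe_tip in the frame of cradle above 0.048 m), for 0.3 s.
At the end, for the whole second after the job is handed in: The probe hangs again on the hook it came from, within 12 mm of where it hung, upright within 0.08 rad, its weight on the rack, at rest; the scraper still hangs on its own hook, moved by less than 20 mm and upright (distance of probe from where it was at the start of the episode below 0.012 m and angle between probe's own z axis and vertical below 0.08 rad and linear speed of probe below 0.02 m/s and contact force between probe and tool_rack above 0.3 N and distance of scraper from where it was at the start of the episode below 0.02 m and angle between scraper's own z axis and vertical below 0.15 rad); the robot touches nothing.
It fails at once if the probe is pressed on the case with more than 8 N (spring driven hard to its stop) (contact force between probe and cradle above 8 N).
It fails at once if the probe leans more than 0.35 rad while it presses on the case (contact force between probe and cradle above 0.4 N and angle between probe's own z axis and vertical above 0.35 rad).
It fails at once if the scraper is knocked out of place by more than 20 mm (distance of scraper from where it was at the start of the episode above 0.02 m).
It also fails if it takes over 64 s, if anything falls off the work surface, if the arm or the gripper's body presses on something with over 40 N, if the wrist force passes 120 N, or if a joint passes its speed limit or range.

## Working session

There is one attempt and no reset: what is moved stays moved. The work goes in short steps, Python scripts to look and compute and a shell command to move; the robot and the scene stay as the last step left them, time stands still between calls to the robot, and variables do not carry over. Pictures are saved under pics/ and viewed, at most 10 in all, crops included, and the job is handed in when it is done.

```bash
mkdir -p pics
cat > h.py <<'E'
import numpy as np, cv2, json
from station import arm
def cam(n):
    p=arm.camera_params(n); return np.array(p["K"],float),np.array(p["D"],float),np.array(p["R"],float),np.array(p["t"],float)
def ray(n,uv):
    K,D,R,t=cam(n); q=cv2.undistortPoints(np.array(uv,float).reshape(-1,1,2),K,D).reshape(-1,2)
    d=np.c_[q,np.ones(len(q))]@R; return -R.T@t,d
def plane(n,uv,z):
    c,d=ray(n,uv); return c+d*((z-c[2])/d[:,2:3])
def deep(n,uv,dep):
    c,d=ray(n,uv); return c+d*np.array(dep).reshape(-1,1)
def cloud(n,dep):
    v,u=np.mgrid[0:dep.shape[0],0:dep.shape[1]]
    P=deep(n,np.c_[u.ravel(),v.ravel()],dep.ravel()); return P.reshape(dep.shape+(3,))
def proj(n,X):
    K,D,R,t=cam(n); return cv2.projectPoints(np.array(X,float).reshape(-1,1,3),cv2.Rodrigues(R)[0],t,K,D)[0].reshape(-1,2)
E
python3 - <<'E'
from h import *
for n in("top","side"):
    im,d=arm.camera(n); cv2.imwrite(f"pics/{n}0.png",im[:,:,::-1]); np.savez(n+"0.npz",im=im,d=d)
    K,D,R,t=cam(n); print(n,-R.T@t,R[2],K[0,0])
s=arm.read_state(); print(s)
E
```

```text
top [ 294.21177581   16.28024284 1011.65946519] [ 0.22782052 -0.01382698 -0.97360496] 464.12115480725737
side [  501.92587138 -1051.72137124   657.3604465 ] [ 0.02108606  0.87859264 -0.47710622] 512.3310779840197
{'time_s': 0.1, 'joints': array([ 9.12711471e-01,  3.81151662e-01,  1.29817518e+00,  6.93170739e-06,
        1.46360622e+00, -2.15279254e-01]), 'dq': array([-5.11828110e-04, -2.14019990e-03, -2.55939285e-03, -6.05321252e-04,
        9.49328637e-04,  7.43023136e-06]), 'joint_torque': array([ 3.66160646e-03, -4.49218476e+01, -2.31657940e+01, -2.46399632e-04,
        3.65231826e-03,  9.01724604e-06]), 'position': array([235.54556015, 496.82029729, 303.36438493]), 'orientation': array([-2.86575781e-04,  2.19598713e-01,  9.75590055e-01, -6.05855861e-04]), 'force': array([ 0.36050217, -0.71002296, -0.0221005 ]), 'wrist_torque': array([ 0.01408504, -0.00727516, -0.07176849]), 'grasp_force': 0.0, 'width': 85.23356127294299}
```

View pics/top0.png

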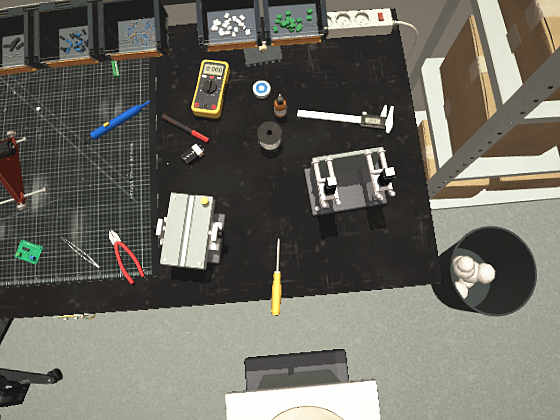

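View pics/side0.png

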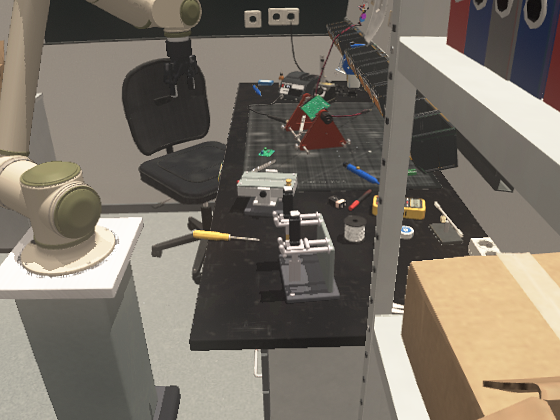

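The top view shows the case around (190,232) with its brass post at (205,201). The rack is around (350,180), with tools at about (331,183) and (384,177). I'll crop both views to tell the tools apart.

Run:
```python
from h import *
t=np.load("top0.npz")["im"]; s=np.load("side0.npz")["im"]
a=cv2.resize(t[140:222,300:402],None,fx=4,fy=4,interpolation=cv2.INTER_CUBIC)
c=cv2.resize(t[185:275,150:235],None,fx=4,fy=4,interpolation=cv2.INTER_CUBIC)
b=cv2.resize(s[170:305,265:345],None,fx=4,fy=4,interpolation=cv2.INTER_CUBIC)
cv2.imwrite("pics/b.png",b[:,:,::-1])
o=np.zeros((360,760,3),np.uint8); o[:328,:408]=a; o[:,412:752]=c
cv2.imwrite("pics/a.png",o[:,:,::-1])
```

```text
(no output)
```

View pics/a.png

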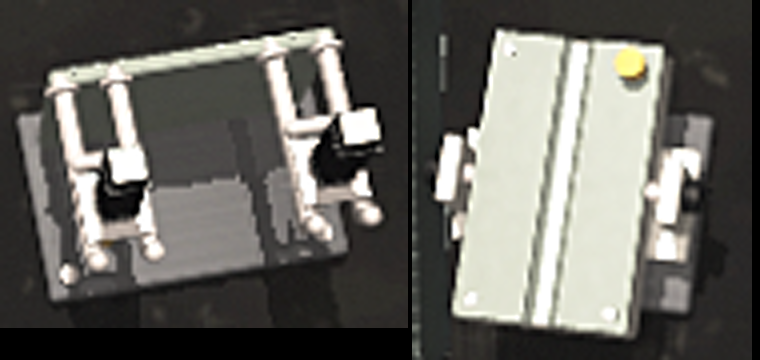

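View pics/b.png

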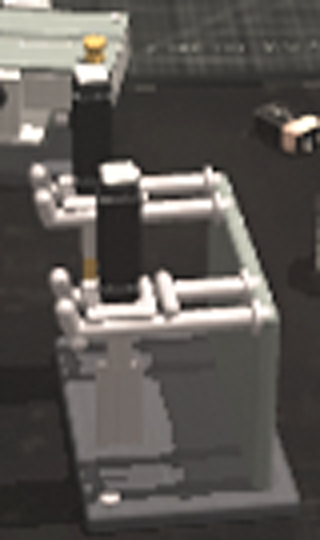

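The near tool in the side view, which is the right one in the top view, shows a flat blade, so it is the scraper. The left one shows brass at side crop (90,270), so it is the probe. Its handle cap is at about top (332,181) and side (288,189). In the top crops the seam runs from (577,40) to (540,328) and the post is at (629,65).

Run:
```python
from h import *
T=np.load("top0.npz"); S=np.load("side0.npz")
def blob(im,box,lo,pick):
    u0,v0,u1,v1=box; g=im[v0:v1,u0:u1].min(2); n,l,st,c=cv2.connectedComponentsWithStats((g>lo).astype(np.uint8))
    for i in range(1,n):
        if st[i,4]>8: print("  blob",c[i]+[u0,v0],st[i])
print("top caps");blob(T["im"],(324,174,340,190),150,0);blob(T["im"],(382,164,398,180),150,0)
print("side cap");blob(S["im"],(280,182,298,194),150,0);blob(S["im"],(286,206,304,220),150,0)
def tri(a,b):
    c1,d1=ray("top",a);c2,d2=ray("side",b);A=np.c_[d1[0],-d2[0]]
    k=np.linalg.lstsq(A,c2-c1,rcond=None)[0];p=c1+k[0]*d1[0];q=c2+k[1]*d2[0];return (p+q)/2,np.linalg.norm(p-q)
print("probe",tri((331.8,181),(288.2,188.7)),"scr",tri((389.8,172.5),(294.5,213)))
ct=cloud("top",T["d"]); print("depth cap",ct[181,332],ct[172,390])
# rack
x0,y0=300,140
f=lambda p,o: (np.array(p)/4+o)
bt=plane("top",f([(50,75),(330,37)],(300,140)),121); print("plate top edge",bt, np.degrees(np.arctan2(*(bt[1]-bt[0])[[1,0]])))
bb=plane("top",f([(50,299),(348,254),(18,116)],(300,140)),12); print("base",bb,np.linalg.norm(bb[1]-bb[0]),np.linalg.norm(bb[2]-bb[0]))
# case lid
o=np.array([150-103,185]); o=np.array([150,185])
g=lambda p:(np.array(p)-[412,0])/4+o
L=ct[200:262,165:213].reshape(-1,3); L=L[(L[:,2]>60)&(L[:,2]<120)]
A=np.c_[L[:,:2],np.ones(len(L))];k=np.linalg.lstsq(A,L[:,2],rcond=None)[0];r=np.abs(L[:,2]-A@k)<3
k=np.linalg.lstsq(A[r],L[r,2],rcond=None)[0];print("lid plane",k,np.median(L[:,2]),r.mean())
for zz in(80,85,90):
  sp=plane("top",g([(577,40),(540,328),(497,30),(665,45),(453,316),(632,334),(629,65)]),zz)
  print(zz,sp[:,:2].round(1).tolist(),np.linalg.norm(sp[1]-sp[0]))
```

```text
top caps
  blob [331.42857143 179.72619048] [ 3  0 10 12 84]
  blob [388.33333333 169.95698925] [ 0  0 13 12 93]
side cap
  blob [286.7012987  185.55844156] [ 0  0 16  9 77]
  blob [296.35714286 213.55357143] [ 4  4 14 10 56]
probe (array([534.70943622, -88.45492697, 191.32091708]), np.float64(2.440401954566668)) scr (array([ 541.97536006, -197.88674563,  192.56925316]), np.float64(3.4782030076907695))
depth cap [533.09195755 -88.75712017 192.41914387] [ 540.76350014 -198.15291864  193.69523078]
plate top edge [[ 604.14982192  -63.77524052  121.        ]
 [ 612.39925629 -208.81026894  121.        ]] -86.74458612409644
base [[ 512.22717592  -60.3388537    12.        ]
 [ 523.11042348 -228.63931915   12.        ]
 [ 619.28424695  -53.04452679   12.        ]] 168.65198412870382 107.30528254571355
lid plane [1.59502112e-02 6.11807564e-04 7.15770858e+01] 79.45926716911481 0.7723785166240409
80 [[561.7, 192.7], [412.8, 218.0], [571.0, 234.8], [554.9, 146.7], [422.5, 262.4], [406.0, 171.5], [545.8, 166.1]] 151.02985800468937
85 [[560.3, 191.8], [412.2, 216.9], [569.5, 233.6], [553.5, 146.0], [421.8, 261.1], [405.4, 170.6], [544.4, 165.3]] 150.21931582888507
90 [[558.8, 190.8], [411.5, 215.9], [568.0, 232.4], [552.1, 145.3], [421.1, 259.7], [404.8, 169.8], [543.1, 164.4]] 149.40877365308071
```

```bash
python3 -m creep '[{"jaw":0.085,"delta_pos":[-0.0474,-0.0365,0],"spin":0},{"jaw":0.085,"delta_pos":[-0.0474,-0.0365,0],"spin":0},{"jaw":0.085,"delta_pos":[-0.0474,-0.0365,0],"spin":0},{"jaw":0.085,"delta_pos":[-0.0474,-0.0365,0],"spin":0},{"jaw":0.085,"delta_pos":[-0.0474,-0.0365,0],"spin":0},{"jaw":0.085,"delta_pos":[-0.0474,-0.0365,0],"spin":0},{"jaw":0.085,"delta_pos":[-0.0474,-0.0365,0],"spin":0},{"jaw":0.085,"delta_pos":[-0.0474,-0.0365,0],"spin":0},{"jaw":0.085,"delta_pos":[-0.0474,-0.0365,0],"spin":0},{"jaw":0.085,"delta_pos":[-0.0474,-0.0365,0],"spin":0},{"jaw":0.085,"delta_pos":[-0.0474,-0.0365,0],"spin":0}]'
python3 -m creep '[{"jaw":0.06,"delta_pos":[0,0,0],"spin":10.15},{"jaw":0.06,"delta_pos":[0,0,0],"spin":10.15},{"jaw":0.06,"delta_pos":[0,0,0],"spin":10.15},{"jaw":0.06,"delta_pos":[0,0,0],"spin":10.15},{"jaw":0.06,"delta_pos":[0,0,0],"spin":10.15},{"jaw":0.06,"delta_pos":[0,0,0],"spin":10.15},{"jaw":0.06,"delta_pos":[0,0,0],"spin":0}]'
cat >> h.py <<'E'
from scipy.spatial.transform import Rotation as Ro
def togo(target=None,closing=None):
    "shift in tool axes (mm) to TCP target; closing: wanted angle of tool y, deg"
    s=arm.read_state(); w,x,y,z=s["orientation"]; M=Ro.from_quat([x,y,z,w]).as_matrix()
    a=np.degrees(np.arctan2(M[1,1],M[0,1])); print("t",s["time_s"].__round__(2),"pos",s["position"].round(1),"y-angle",round(a,2),"tilt",M[:2,2].round(4),"F",s["force"].round(2),"w",round(s["width"],1),"gf",round(s["grasp_force"],1))
    if target is not None: print("tool shift",(M.T@(np.array(target)-s["position"])).round(2))
    if closing is not None: print("spin",round(a-closing,2))
E
python3 -c "
from h import *
togo([534.5,-88.6,214],3.7)"
```

```text
time_s: 1.48
position: [535.2, -91.2, 303.7]
orientation: [-0.0, 0.22, 0.976, 0.0]
force: [-0.4, 0.4, -0.4]
width: 84.4
grasp_force: 0.0
time_s: 2.35
position: [534.7, -89.2, 303.6]
orientation: [-0.0, 0.683, 0.73, -0.0]
force: [-1.1, 0.4, 0.1]
width: 60.0
grasp_force: 0.0
t 2.35 pos [534.7 -89.2 303.6] y-angle 3.82 tilt [-0.0007  0.0003] F [-1.11  0.43  0.07] w 60.0 gf 0.0
tool shift [ 5.600e-01 -5.000e-02  8.962e+01]
spin 0.12
```

```bash
python3 -m creep '[{"jaw":0.06,"delta_pos":[0.0005,0,0.03],"spin":0},{"jaw":0.06,"delta_pos":[0,0,0.03],"spin":0},{"jaw":0.06,"delta_pos":[0,0,0.02],"spin":0},{"jaw":0.06,"delta_pos":[0,0,0.0095],"spin":0},{"jaw":0.06,"delta_pos":[0,0,0],"spin":0}]'
python3 - <<'E'
from h import *
togo([534.5,-88.6,214],3.7)
im,d=arm.camera("side"); cv2.imwrite("pics/g.png",cv2.resize(im[120:270,240:350],None,fx=4,fy=4,interpolation=cv2.INTER_CUBIC)[:,:,::-1])
E
```

```text
time_s: 2.98
position: [534.7, -88.7, 214.2]
orientation: [-0.0, 0.683, 0.73, -0.0]
force: [-0.2, 1.1, -0.3]
width: 60.0
grasp_force: 0.0
t 2.98 pos [534.7 -88.7 214.2] y-angle 3.83 tilt [-0.0007  0.0002] F [-0.2   1.07 -0.34] w 60.0 gf 0.0
tool shift [ 0.16 -0.2   0.25]
spin 0.13
```

View pics/g.png

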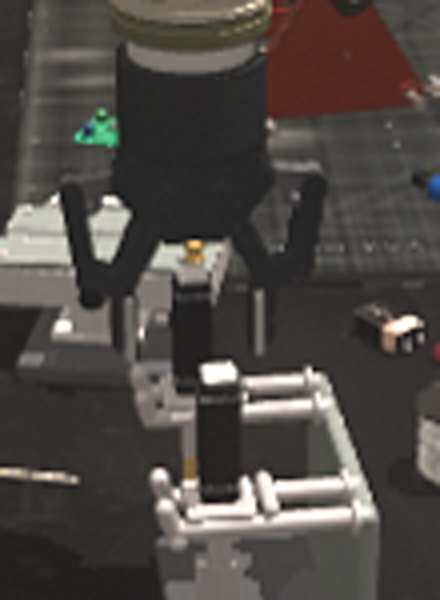

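The fingers at crop x 130 and 258 straddle the probe handle at x 193, so it is centred. I'll close and lift.

```bash
python3 -m creep '[{"jaw":0.01,"delta_pos":[0,0,0],"spin":0},{"jaw":0.01,"delta_pos":[0,0,0],"spin":0},{"jaw":0.01,"delta_pos":[0,0,0],"spin":0},{"jaw":0.01,"delta_pos":[0,0,0],"spin":0},{"jaw":0.01,"delta_pos":[0,0,0],"spin":0},{"jaw":0.01,"delta_pos":[0,0,0],"spin":0}]' 80
python3 -c "
from h import *
togo([534.5,-88.6,214],3.7)"
```

```text
time_s: 3.78
position: [534.9, -88.8, 215.0]
orientation: [0.001, 0.684, 0.73, 0.0]
force: [-0.4, 0.9, 5.8]
width: 19.0
grasp_force: 78.2
t 3.77 pos [534.9 -88.8 215. ] y-angle 3.73 tilt [ 0.0013 -0.0004] F [-0.4   0.9   5.76] w 19.0 gf 78.2
tool shift [ 0.23 -0.43  1.04]
spin 0.03
```

```bash
python3 -m creep '[{"jaw":0.01,"delta_pos":[0,0,-0.01],"spin":0},{"jaw":0.01,"delta_pos":[0,0,-0.012],"spin":0},{"jaw":0.01,"delta_pos":[0,0,-0.012],"spin":0},{"jaw":0.01,"delta_pos":[0,0,0],"spin":0},{"jaw":0.01,"delta_pos":[0,-0.025,0],"spin":0},{"jaw":0.01,"delta_pos":[0,-0.025,0],"spin":0},{"jaw":0.01,"delta_pos":[0,-0.03,0],"spin":0},{"jaw":0.01,"delta_pos":[0,-0.02,0],"spin":0},{"jaw":0.01,"delta_pos":[0,0,-0.025],"spin":0},{"jaw":0.01,"delta_pos":[0,0,-0.025],"spin":0},{"jaw":0.01,"delta_pos":[0,0,0],"spin":0}]'
python3 -c "
from h import *
togo([549.9,194.1,300])"
```

```text
time_s: 5.15
position: [435.2, -95.4, 299.3]
orientation: [0.001, 0.684, 0.73, 0.0]
force: [0.1, 0.1, -2.5]
width: 18.9
grasp_force: 78.7
t 5.15 pos [435.2 -95.4 299.3] y-angle 3.73 tilt [ 0.0028 -0.0014] F [ 0.08  0.1  -2.48] w 18.9 gf 78.7
tool shift [281.42 133.3   -0.74]
```

```bash
python3 -m creep '[{"jaw":0.01,"delta_pos":[0.0469,0.0222,0],"spin":0},{"jaw":0.01,"delta_pos":[0.0469,0.0222,0],"spin":0},{"jaw":0.01,"delta_pos":[0.0469,0.0222,0],"spin":0},{"jaw":0.01,"delta_pos":[0.0469,0.0222,0],"spin":0},{"jaw":0.01,"delta_pos":[0.0469,0.0222,0],"spin":0},{"jaw":0.01,"delta_pos":[0.0469,0.0222,0],"spin":0},{"jaw":0.01,"delta_pos":[0,0,0.01],"spin":0},{"jaw":0.01,"delta_pos":[0,0,0],"spin":0}]'
python3 - <<'E'
from h import *
togo([549.9,194.1,290])
o=[]
for n in("top","side"):
    im,d=arm.camera(n); np.savez(n+"1.npz",im=im,d=d)
    u,v=proj(n,[[549.9,194.1,115]])[0]; print(n,u,v)
    a,b=int(u)-45,int(v)-45; o.append(cv2.resize(im[b:b+75,a:a+95],None,fx=4,fy=4,interpolation=cv2.INTER_CUBIC)); print(a,b)
cv2.imwrite("pics/p.png",np.hstack(o)[:,:,::-1])
E
```

```text
time_s: 6.15
position: [548.9, 193.9, 286.2]
orientation: [-0.001, 0.684, 0.73, -0.002]
force: [0.6, -0.1, -1.1]
width: 19.3
grasp_force: 78.7
t 6.15 pos [548.9 193.9 286.2] y-angle 3.75 tilt [-0.0042 -0.0009] F [ 0.61 -0.15 -1.09] w 19.3 gf 78.7
tool shift [ 0.1   0.97 -3.81]
top 187.34305771867142 196.18710311767674
142 151
side 289.57989287854195 168.27500107824665
244 123
```

View pics/p.png

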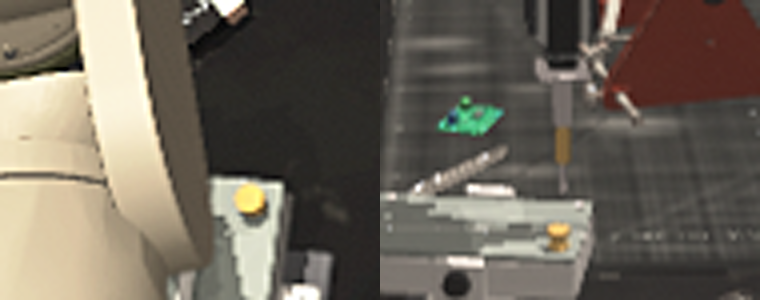

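The top view is blocked by the arm. The side view shows the upright probe with its tip at about pixel (289.8,171), over the end of the case with the post.

Run:
```python
from h import *
for z in(104,106,108): print(z,plane("side",[(289.75,171)],z))
# seam in side picture 0 and refined line in top picture
im=np.load("top0.npz")["im"].astype(int).sum(2)
pts=[]
for v in range(198,264,4):
    c=192.6+(v-195)*(285-294.25)/72.; r=im[v,int(c)-7:int(c)+8]; print(v,int(c)-7,r.tolist()) if v in(202,230,258) else 0
```

```text
104 [[550.58152095 201.17251141 104.        ]]
106 [[550.40566577 196.64420119 106.        ]]
108 [[550.2298106  192.11589097 108.        ]]
202 184 [676, 698, 676, 353, 418, 730, 765, 765, 765, 529, 587, 717, 687, 684, 683]
230 181 [688, 639, 416, 461, 731, 765, 765, 765, 487, 545, 716, 666, 666, 666, 673]
258 177 [688, 497, 436, 452, 725, 765, 765, 765, 429, 470, 707, 674, 672, 671, 670]
```

Run:
```python
from h import *
im=np.load("top0.npz")["im"].astype(int).sum(2)
P=[]
for v in range(199,262,2):
    c=190.7-(v-202)*8.2/56; u=np.arange(int(round(c))-3,int(round(c))+4); w=im[v,u]
    w=np.clip(w-600,0,None)*(np.abs(u-c)<3.2); P.append(((u*w).sum()/w.sum(),v))
P=np.array(P); 
for z in(77,80):
    X=plane("top",P,z)[:,:2]; vx,vy,a,b=cv2.fitLine(X.astype(np.float32),cv2.DIST_HUBER,0,.01,.01).ravel()
    print(z,vx,vy,a,b,np.degrees(np.arctan2(vy,vx)),np.abs((X-[a,b])@[-vy,vx]).max())
    for x in(550,486.8,424): print(x,b+(x-a)*vy/vx)
# cradle ends at lid height from lid corners
g=lambda p:(np.array(p)-[412,0])/4+[150,185]
q=plane("top",g([(497,30),(665,45),(453,316),(632,334)]),81); print((q[0]+q[1])/2,(q[2]+q[3])/2,q.mean(0), np.linalg.norm(q[0]-q[1]),np.linalg.norm(q[0]-q[2]))
```

```text
77 0.983438 -0.18124479 484.87393 206.64989 -10.442273 0.55785558831781
550 194.64734
486.8 206.29492
424 217.86877
80 0.9834381 -0.1812445 484.26196 206.03885 -10.442256 0.5560612013374587
550 193.92354
486.8 205.5711
424 217.14494
[562.6237274  190.57011169  81.        ] [414.10447312 216.70255667  81.        ] [488.36410026 203.63633418  81.        ] 89.41706187562423 150.82818675588274
```

```bash
python3 -m creep '[{"jaw":0.01,"delta_pos":[0,0,0],"spin":0},{"jaw":0.01,"delta_pos":[0,0,0],"spin":0}]'; python3 -c "
from h import *
togo([549.9,193.9,266])"
```

```text
time_s: 6.5
position: [549.5, 193.6, 288.8]
orientation: [0.0, 0.684, 0.729, 0.0]
force: [-0.1, -1.4, -1.5]
width: 18.7
grasp_force: 78.7
t 6.5 pos [549.5 193.6 288.8] y-angle 3.68 tilt [0.0006 0.0001] F [-0.1  -1.41 -1.53] w 18.7 gf 78.7
tool shift [ 0.23  0.35 22.79]
```

```bash
python3 -m creep '[{"jaw":0.01,"delta_pos":[0.0003,0.0003,0.01],"spin":0},{"jaw":0.01,"delta_pos":[0,0,0.01],"spin":0},{"jaw":0.01,"delta_pos":[0,0,0.003],"spin":0},{"jaw":0.01,"delta_pos":[0,0,0],"spin":0},{"jaw":0.01,"delta_pos":[0,0,0],"spin":0}]'; for i in 1 ; do python3 -m creep '[{"jaw":0.01,"delta_pos":[0,0,0.0015],"spin":0},{"jaw":0.01,"delta_pos":[0,0,0.0015],"spin":0},{"jaw":0.01,"delta_pos":[0,0,0],"spin":0}]'; done
```

```text
time_s: 7.12
position: [549.9, 194.6, 265.7]
orientation: [0.0, 0.684, 0.73, 0.0]
force: [-0.1, 0.1, -1.2]
width: 19.2
grasp_force: 78.7
time_s: 7.5
position: [549.8, 194.5, 262.3]
orientation: [-0.0, 0.684, 0.73, -0.0]
force: [0.2, 0.3, -1.4]
width: 18.9
grasp_force: 78.7
```

```bash
python3 -m creep '[{"jaw":0.01,"delta_pos":[0,0,0.0015],"spin":0},{"jaw":0.01,"delta_pos":[0,0,0],"spin":0},{"jaw":0.01,"delta_pos":[0,0,0],"spin":0}]'
```

```text
time_s: 7.88
position: [549.8, 194.6, 260.9]
orientation: [-0.0, 0.684, 0.73, 0.0]
force: [-0.1, 0.1, -0.6]
width: 19.1
grasp_force: 78.7
```

```bash
python3 -m creep '[{"jaw":0.01,"delta_pos":[0,0,0.0015],"spin":0},{"jaw":0.01,"delta_pos":[0,0,0],"spin":0},{"jaw":0.01,"delta_pos":[0,0,0],"spin":0}]';python3 -m creep '[{"jaw":0.01,"delta_pos":[0,0,0.0015],"spin":0},{"jaw":0.01,"delta_pos":[0,0,0],"spin":0},{"jaw":0.01,"delta_pos":[0,0,0],"spin":0}]'; python3 -m creep '[{"jaw":0.01,"delta_pos":[0,0,0.001],"spin":0},{"jaw":0.01,"delta_pos":[0,0,0],"spin":0},{"jaw":0.01,"delta_pos":[0,0,0],"spin":0}]'
```

```text
time_s: 8.25
position: [549.8, 194.5, 259.4]
orientation: [0.0, 0.684, 0.73, -0.0]
force: [0.1, -0.1, -1.9]
width: 19.4
grasp_force: 78.7
time_s: 8.62
position: [549.8, 194.5, 257.9]
orientation: [0.0, 0.684, 0.73, 0.0]
force: [-0.6, -1.0, -1.6]
width: 18.9
grasp_force: 78.7
time_s: 9.0
position: [549.8, 194.5, 256.9]
orientation: [0.0, 0.684, 0.73, -0.0]
force: [0.2, -0.4, -1.9]
width: 19.2
grasp_force: 78.7
```

```bash
python3 -m creep '[{"jaw":0.01,"delta_pos":[0,0,0.0015],"spin":0},{"jaw":0.01,"delta_pos":[0,0,0],"spin":0},{"jaw":0.01,"delta_pos":[0,0,0],"spin":0}]';python3 -m creep '[{"jaw":0.01,"delta_pos":[0,0,0.0015],"spin":0},{"jaw":0.01,"delta_pos":[0,0,0],"spin":0},{"jaw":0.01,"delta_pos":[0,0,0],"spin":0}]'
```

```text
time_s: 9.38
position: [549.9, 194.5, 255.6]
orientation: [0.0, 0.684, 0.73, 0.0]
force: [-0.4, 0.6, -0.4]
width: 19.5
grasp_force: 78.8
time_s: 9.75
position: [549.9, 194.5, 254.0]
orientation: [0.0, 0.684, 0.73, 0.0]
force: [1.5, -0.2, 1.0]
width: 18.8
grasp_force: 79.0
```

```bash
python3 -m creep '[{"jaw":0.01,"delta_pos":[0,0,0.001],"spin":0},{"jaw":0.01,"delta_pos":[0,0,0],"spin":0},{"jaw":0.01,"delta_pos":[0,0,0],"spin":0}]'; python3 -m creep '[{"jaw":0.01,"delta_pos":[0,0,0],"spin":0}]'; python3 -m creep '[{"jaw":0.01,"delta_pos":[0,0,0],"spin":0}]'
```

```text
time_s: 10.12
position: [549.9, 194.5, 253.0]
orientation: [0.0, 0.684, 0.73, 0.0]
force: [0.4, -0.2, 1.1]
width: 19.3
grasp_force: 79.1
time_s: 10.25
position: [549.8, 194.6, 253.0]
orientation: [0.0, 0.684, 0.73, 0.0]
force: [0.4, -0.6, 0.7]
width: 19.2
grasp_force: 79.1
time_s: 10.38
position: [549.8, 194.5, 253.0]
orientation: [0.0, 0.684, 0.73, 0.0]
force: [1.5, 0.3, 0.5]
width: 19.1
grasp_force: 79.1
```

```bash
python3 -m creep '[{"jaw":0.01,"delta_pos":[0.00075,-0.003,0.00005],"spin":0},{"jaw":0.01,"delta_pos":[0.00075,-0.003,0.00005],"spin":0},{"jaw":0.01,"delta_pos":[0.00075,-0.003,0.00005],"spin":0},{"jaw":0.01,"delta_pos":[0.00075,-0.003,0.00005],"spin":0}]';python3 -m creep '[{"jaw":0.01,"delta_pos":[0.00075,-0.003,0.00005],"spin":0}]';python3 -m creep '[{"jaw":0.01,"delta_pos":[0.00075,-0.003,0.00005],"spin":0}]'
```

```text
time_s: 10.88
position: [537.4, 196.8, 252.8]
orientation: [0.0, 0.684, 0.73, 0.0]
force: [1.3, 0.1, 0.4]
width: 18.7
grasp_force: 79.2
time_s: 11.0
position: [534.4, 197.4, 252.7]
orientation: [0.0, 0.684, 0.73, 0.0]
force: [1.5, -1.3, 0.7]
width: 18.9
grasp_force: 79.2
time_s: 11.12
position: [531.3, 197.9, 252.6]
orientation: [0.0, 0.684, 0.73, 0.0]
force: [2.5, -0.5, 0.8]
width: 19.0
grasp_force: 79.2
```

```bash
python3 -m creep '[{"jaw":0.01,"delta_pos":[0.00075,-0.003,0.00005],"spin":0},{"jaw":0.01,"delta_pos":[0.00075,-0.003,0.00005],"spin":0},{"jaw":0.01,"delta_pos":[0.00075,-0.003,0.00005],"spin":0},{"jaw":0.01,"delta_pos":[0.00075,-0.003,0.00005],"spin":0}]';python3 -m creep '[{"jaw":0.01,"delta_pos":[0.00075,-0.003,0.00005],"spin":0}]';python3 -m creep '[{"jaw":0.01,"delta_pos":[0.00075,-0.003,0.00005],"spin":0}]';python3 -m creep '[{"jaw":0.01,"delta_pos":[0.00075,-0.003,0.00005],"spin":0}]'
```

```text
time_s: 11.62
position: [519.2, 200.1, 252.4]
orientation: [-0.0, 0.684, 0.73, -0.0]
force: [1.3, -0.8, 0.5]
width: 19.3
grasp_force: 79.2
time_s: 11.75
position: [516.1, 200.6, 252.4]
orientation: [0.0, 0.684, 0.73, -0.0]
force: [2.3, -0.5, 0.5]
width: 18.9
grasp_force: 79.2
time_s: 11.88
position: [513.1, 201.2, 252.3]
orientation: [-0.0, 0.684, 0.73, 0.0]
force: [1.8, -1.1, 1.3]
width: 19.3
grasp_force: 79.2
time_s: 12.0
position: [510.0, 201.8, 252.3]
orientation: [0.0, 0.684, 0.73, -0.0]
force: [1.6, -0.7, 0.3]
width: 19.0
grasp_force: 79.2
```

```bash
python3 -m creep '[{"jaw":0.01,"delta_pos":[0.00068,-0.003,0.00005],"spin":0},{"jaw":0.01,"delta_pos":[0.00068,-0.003,0.00005],"spin":0},{"jaw":0.01,"delta_pos":[0.00068,-0.003,0.00005],"spin":0},{"jaw":0.01,"delta_pos":[0.00068,-0.003,0.00005],"spin":0},{"jaw":0.01,"delta_pos":[0.00068,-0.003,0.00005],"spin":0}]';python3 -m creep '[{"jaw":0.01,"delta_pos":[0.00068,-0.003,0.00005],"spin":0}]';python3 -m creep '[{"jaw":0.01,"delta_pos":[0.00068,-0.003,0.00005],"spin":0}]';python3 -m creep '[{"jaw":0.01,"delta_pos":[0.00068,-0.003,0.00005],"spin":0}]'
```

```text
time_s: 12.62
position: [494.9, 204.2, 252.0]
orientation: [0.0, 0.684, 0.73, -0.0]
force: [2.2, -0.2, 0.1]
width: 19.1
grasp_force: 79.2
time_s: 12.75
position: [491.8, 204.6, 252.0]
orientation: [0.0, 0.684, 0.73, -0.0]
force: [1.8, -0.1, 0.5]
width: 19.3
grasp_force: 79.2
time_s: 12.88
position: [488.8, 205.1, 251.9]
orientation: [0.0, 0.684, 0.73, -0.0]
force: [1.9, -0.4, 1.5]
width: 19.2
grasp_force: 79.2
time_s: 13.0
position: [485.8, 205.6, 251.9]
orientation: [0.0, 0.684, 0.73, 0.0]
force: [1.7, -0.7, 0.9]
width: 18.6
grasp_force: 79.2
```

Force is steady at about 2 N, so I'll continue past the middle.

```bash
python3 -m creep '[{"jaw":0.01,"delta_pos":[0.0007,-0.003,0.00005],"spin":0},{"jaw":0.01,"delta_pos":[0.0007,-0.003,0.00005],"spin":0},{"jaw":0.01,"delta_pos":[0.0007,-0.003,0.00005],"spin":0},{"jaw":0.01,"delta_pos":[0.0007,-0.003,0.00005],"spin":0},{"jaw":0.01,"delta_pos":[0.0007,-0.003,0.00005],"spin":0},{"jaw":0.01,"delta_pos":[0.0007,-0.003,0.00005],"spin":0}]';python3 -m creep '[{"jaw":0.01,"delta_pos":[0.0007,-0.003,0.00005],"spin":0}]';python3 -m creep '[{"jaw":0.01,"delta_pos":[0.0007,-0.003,0.00005],"spin":0}]';python3 -m creep '[{"jaw":0.01,"delta_pos":[0.0007,-0.003,0.00005],"spin":0}]'
```

```text
time_s: 13.75
position: [467.5, 208.7, 251.5]
orientation: [-0.0, 0.684, 0.73, -0.0]
force: [1.5, -0.8, 0.9]
width: 19.2
grasp_force: 79.2
time_s: 13.88
position: [464.5, 209.1, 251.5]
orientation: [0.0, 0.684, 0.73, -0.0]
force: [1.2, 0.0, 1.5]
width: 19.0
grasp_force: 79.2
time_s: 14.0
position: [461.4, 209.7, 251.5]
orientation: [0.0, 0.684, 0.73, -0.0]
force: [1.3, -0.8, 0.4]
width: 19.1
grasp_force: 79.2
time_s: 14.12
position: [458.4, 210.2, 251.4]
orientation: [0.0, 0.684, 0.73, 0.0]
force: [2.3, -0.5, 0.6]
width: 19.5
grasp_force: 79.2
```

```bash
python3 -m creep '[{"jaw":0.01,"delta_pos":[0.0007,-0.003,0.00005],"spin":0},{"jaw":0.01,"delta_pos":[0.0007,-0.003,0.00005],"spin":0},{"jaw":0.01,"delta_pos":[0.0007,-0.003,0.00005],"spin":0},{"jaw":0.01,"delta_pos":[0.0007,-0.003,0.00005],"spin":0}]';python3 -m creep '[{"jaw":0.01,"delta_pos":[0.0007,-0.003,0.00005],"spin":0}]';python3 -m creep '[{"jaw":0.01,"delta_pos":[0.0007,-0.003,0.00005],"spin":0}]'
```

```text
time_s: 14.62
position: [446.2, 212.2, 251.2]
orientation: [-0.0, 0.684, 0.73, -0.0]
force: [0.1, 0.4, 1.2]
width: 18.9
grasp_force: 79.2
time_s: 14.75
position: [443.2, 212.7, 251.2]
orientation: [0.0, 0.684, 0.73, 0.0]
force: [1.8, -0.3, 0.3]
width: 19.3
grasp_force: 79.2
time_s: 14.88
position: [440.2, 213.2, 251.1]
orientation: [0.0, 0.684, 0.73, 0.0]
force: [2.8, 0.1, 0.8]
width: 19.1
grasp_force: 79.2
```

```bash
python3 -m creep '[{"jaw":0.01,"delta_pos":[0.0007,-0.003,0.00005],"spin":0},{"jaw":0.01,"delta_pos":[0.0007,-0.003,0.00005],"spin":0},{"jaw":0.01,"delta_pos":[0.0007,-0.003,0.00005],"spin":0},{"jaw":0.01,"delta_pos":[0.0007,-0.003,0.00005],"spin":0},{"jaw":0.01,"delta_pos":[0.0007,-0.003,0.00005],"spin":0},{"jaw":0.01,"delta_pos":[0.0005,-0.002,0],"spin":0},{"jaw":0.01,"delta_pos":[0,0,0],"spin":0},{"jaw":0.01,"delta_pos":[0,0,0],"spin":0},{"jaw":0.01,"delta_pos":[0,0,0],"spin":0}]';python3 -m creep '[{"jaw":0.01,"delta_pos":[0,0,-0.01],"spin":0},{"jaw":0.01,"delta_pos":[0,0,-0.02],"spin":0},{"jaw":0.01,"delta_pos":[0,0,-0.02],"spin":0},{"jaw":0.01,"delta_pos":[0,0,0],"spin":0}]'
python3 -c "
from h import *
togo([435.2,-95.4,299])"
```

```text
time_s: 16.0
position: [422.9, 216.1, 250.7]
orientation: [-0.0, 0.684, 0.73, -0.0]
force: [-0.9, 0.3, 0.1]
width: 19.5
grasp_force: 79.1
time_s: 16.5
position: [423.4, 216.1, 302.1]
orientation: [0.001, 0.684, 0.73, 0.001]
force: [-0.8, 0.1, -2.2]
width: 19.1
grasp_force: 78.8
t 16.5 pos [423.4 216.1 302.1] y-angle 3.73 tilt [0.0028 0.0005] F [-0.79  0.1  -2.24] w 19.1 gf 78.8
tool shift [-311.57   -8.53    3.  ]
```

```bash
python3 -m creep '[{"jaw":0.01,"delta_pos":[-0.0519,-0.0014,0],"spin":0},{"jaw":0.01,"delta_pos":[-0.0519,-0.0014,0],"spin":0},{"jaw":0.01,"delta_pos":[-0.0519,-0.0014,0],"spin":0},{"jaw":0.01,"delta_pos":[-0.0519,-0.0014,0],"spin":0},{"jaw":0.01,"delta_pos":[-0.0519,-0.0014,0],"spin":0},{"jaw":0.01,"delta_pos":[-0.0519,-0.0014,0],"spin":0},{"jaw":0.01,"delta_pos":[0,0,0.025],"spin":0},{"jaw":0.01,"delta_pos":[0,0,0.025],"spin":0},{"jaw":0.01,"delta_pos":[0,0,0],"spin":0},{"jaw":0.01,"delta_pos":[0,0,0],"spin":0},{"jaw":0.01,"delta_pos":[0,0,0],"spin":0}]'
python3 - <<'E'
from h import *
togo([534.9,-88.8,249])
im,d=arm.camera("side"); print(proj("side",[[435,-95,154],[435,-95,69]]))
cv2.imwrite("pics/r.png",cv2.resize(im[130:310,180:350],None,fx=3.3,fy=3.3,interpolation=cv2.INTER_CUBIC)[:,:,::-1])
E
```

```text
time_s: 17.88
position: [435.3, -95.2, 251.7]
orientation: [0.001, 0.684, 0.73, 0.0]
force: [0.2, -0.3, -1.4]
width: 19.4
grasp_force: 78.8
t 17.88 pos [435.3 -95.2 251.7] y-angle 3.75 tilt [ 0.0015 -0.0008] F [ 0.21 -0.28 -1.42] w 19.4 gf 78.8
tool shift [-0.1  99.81  2.83]
[[240.62572056 207.2979015 ]
 [242.62173396 241.643153  ]]
```

View pics/r.png

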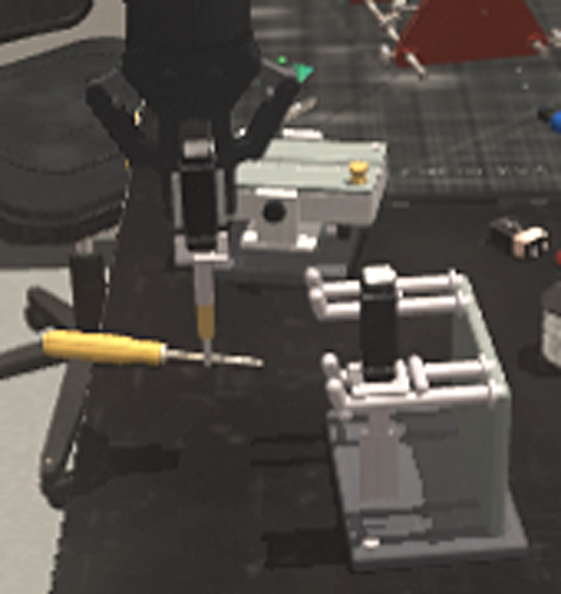

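The probe is upright with its tip at about pixel (242.7,239.7), as predicted, and the scraper and hooks are undisturbed. I'll move it into the fork.

```bash
python3 -m creep '[{"jaw":0.01,"delta_pos":[0,0.02,0],"spin":0},{"jaw":0.01,"delta_pos":[0,0.02,0],"spin":0},{"jaw":0.01,"delta_pos":[0,0.02,0],"spin":0},{"jaw":0.01,"delta_pos":[0,0.02,0],"spin":0},{"jaw":0.01,"delta_pos":[0,0.015,0],"spin":0},{"jaw":0.01,"delta_pos":[0,0.005,0],"spin":0},{"jaw":0.01,"delta_pos":[0,0,0],"spin":0},{"jaw":0.01,"delta_pos":[0,0,0],"spin":0}]'
python3 -c "
from h import *
togo([534.9,-88.8,215])"
```

```text
time_s: 18.92
position: [534.4, -88.7, 251.0]
orientation: [-0.0, 0.684, 0.73, -0.0]
force: [-0.3, -0.6, -1.1]
width: 19.1
grasp_force: 78.8
t 18.93 pos [534.4 -88.7 251. ] y-angle 3.73 tilt [-0.0001 -0.    ] F [-0.31 -0.59 -1.08] w 19.1 gf 78.8
tool shift [-0.11  0.54 36.03]
```

```bash
python3 -m creep '[{"jaw":0.01,"delta_pos":[0,0.0005,0.012],"spin":0},{"jaw":0.01,"delta_pos":[0,0,0.012],"spin":0},{"jaw":0.01,"delta_pos":[0,0,0.007],"spin":0},{"jaw":0.01,"delta_pos":[0,0,0.002],"spin":0},{"jaw":0.01,"delta_pos":[0,0,0.002],"spin":0},{"jaw":0.01,"delta_pos":[0,0,0.0005],"spin":0},{"jaw":0.01,"delta_pos":[0,0,0],"spin":0},{"jaw":0.01,"delta_pos":[0,0,0],"spin":0}]'
```

```text
time_s: 19.92
position: [535.4, -88.7, 215.6]
orientation: [0.0, 0.684, 0.73, 0.0]
force: [0.5, 0.2, -1.5]
width: 19.1
grasp_force: 78.8
```

```bash
python3 -m creep '[{"jaw":0.01,"delta_pos":[0,0,0.0005],"spin":0},{"jaw":0.01,"delta_pos":[0,0,0],"spin":0},{"jaw":0.01,"delta_pos":[0,0,0],"spin":0}]';python3 -m creep '[{"jaw":0.01,"delta_pos":[0,0,0.0005],"spin":0},{"jaw":0.01,"delta_pos":[0,0,0],"spin":0},{"jaw":0.01,"delta_pos":[0,0,0],"spin":0}]'
```

```text
time_s: 20.3
position: [535.3, -88.7, 215.1]
orientation: [0.0, 0.684, 0.73, 0.0]
force: [-0.3, 1.7, 1.6]
width: 19.4
grasp_force: 79.2
time_s: 20.68
position: [535.3, -88.7, 215.0]
orientation: [0.0, 0.684, 0.73, 0.0]
force: [-1.6, 0.6, 6.2]
width: 19.4
grasp_force: 80.0
```

Seated, same as at the grip (215.0, 6 N). I'll open the jaws part way and back off straight up.

```bash
python3 -m creep '[{"jaw":0.06,"delta_pos":[0,0,0],"spin":0},{"jaw":0.06,"delta_pos":[0,0,0],"spin":0},{"jaw":0.06,"delta_pos":[0,0,0],"spin":0},{"jaw":0.06,"delta_pos":[0,0,0],"spin":0},{"jaw":0.06,"delta_pos":[0,0,-0.015],"spin":0},{"jaw":0.06,"delta_pos":[0,0,-0.03],"spin":0},{"jaw":0.06,"delta_pos":[0,0,-0.04],"spin":0},{"jaw":0.06,"delta_pos":[0,0,-0.04],"spin":0},{"jaw":0.06,"delta_pos":[-0.0,-0.05,0],"spin":0},{"jaw":0.06,"delta_pos":[0,-0.05,0],"spin":0},{"jaw":0.06,"delta_pos":[0,0,0],"spin":0},{"jaw":0.06,"delta_pos":[0,0,0],"spin":0}]'
python3 - <<'E'
from h import *
togo()
im,d=arm.camera("side"); s=np.load("side0.npz")["im"]
f=lambda i:cv2.resize(i[160:305,255:345],None,fx=4,fy=4,interpolation=cv2.INTER_CUBIC)
cv2.imwrite("pics/e.png",np.hstack([f(s),f(im)])[:,:,::-1])
E
```

```text
time_s: 22.18
position: [435.9, -95.4, 339.7]
orientation: [0.0, 0.684, 0.73, 0.0]
force: [-0.5, 0.5, -0.3]
width: 60.0
grasp_force: 0.0
t 22.18 pos [435.9 -95.4 339.7] y-angle 3.71 tilt [ 0.001  -0.0004] F [-0.54  0.47 -0.28] w 60.0 gf 0.0
```

View pics/e.png

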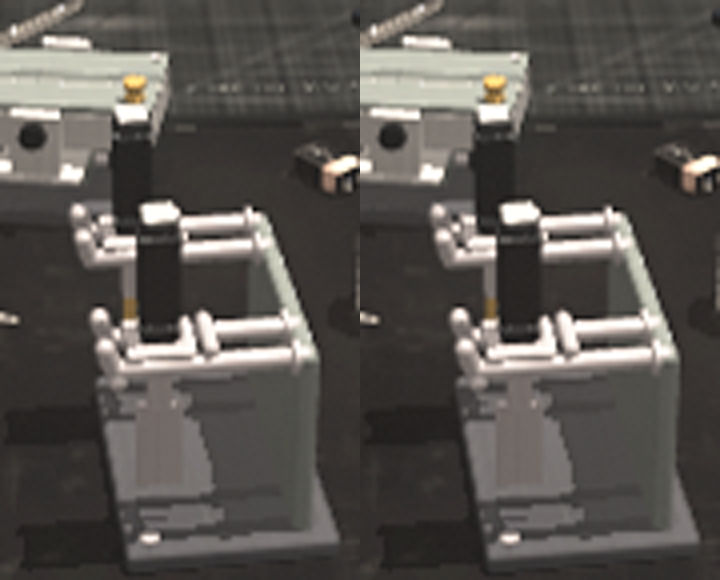

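The before (left) and after (right) crops match. The probe hangs in its original place, with its cap at x 133 before and 494−360=134 after, and the scraper has not moved.

```bash
python3 -c "
from station import arm
print(arm.finish_job())"
```

```text
the job is handed in; nothing more can be done
None
```

I drew the probe along the seam from the brass-post end to within about 10 mm of the far end at about 25 mm/s and roughly 2 N, hung it back on its own hook without moving the scraper, and handed the job in at about 22 s; no verdict came back.

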